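# Tension the tape feeder and click its retaining cap home

### The arm

A 6-joint arm with a two-finger parallel gripper is mounted at the origin on a cart in front of the work surface, level with it; the furniture and walls round the work are solid. World frame = base frame: x ahead of the robot, y to its left, z up, the work surface at z = 0. Lengths are in m, angles in rad, forces in N, time in s.
With the tool pointing down it reaches from about 0.325 to 0.85 m from the base axis. Payload 4.4 kg.
Tool frame: the origin (TCP) lies at the very end of the fingers, on their centre line; the grasp point (between the pads) lies 19 mm behind it; z points along the fingers, y is the line along which they close (so a half turn about z gives the same grasp; the last joint's range is limited). The gripper opens to 94 mm and grips with 3 to 60 N. Pads are 16 mm wide; open, the fingers measure 119 mm over their backs; the gripper's body (75 mm by 177 mm) begins 78 mm behind the grasp point.
Start: joints at [1.05, 0.207, 1.542, -0, 1.393, -0.15], TCP at [0.208, 0.536, 0.205] pointing down, gripper open.
Joint ranges: [-2.73, 2.73], [-0.86, 2.22], [0.23, 2.46], [-1.11, 4.25], [0.08, 2.63], [-2.82, 2.82]. Speed limits (rad/s): [2.79, 2.79, 3.14, 3.14, 3.14, 3.14].

### API

Orientations are given as a rotation vector (axis times angle).
In Python, from station import env, cams, ticket, masks_of, place_of gives the robot as it stands.
- The arm moves only by the tool apply_moves, never from a script. Its argument "deltas" is a list that holds one entry, the list of rows, each a list of 6 numbers: the shift along the tool's x, y, z in units of 0.5 m (1.0 is 0.5 m), then the turn, a rotation vector about the tool's x, y, z in units of pi rad (1.0 is pi rad). In form: [[[dx, dy, dz, wx, wy, wz], ...]]. A call has 1 to 5 rows; each row is the pose to reach, as a shift and turn from the pose commanded when the call began, along the tool's axes at that moment, turning the shorter way round; what a row does not reach only later rows make up. A row lasts 1/12 s, in which the tool goes at most 41.7 mm and 7.16 degrees, less where a joint would pass 70% of its speed; a pose out of reach is approached as far as the arm can. A call with a number of a shift or a turn outside -1 to 1 is refused whole. A call with a gripper value outside its range is refused whole. "fingers" is the opening, from -1 (shut) to 1 (fully open), set as the call begins (left out, the last holds). The fingers move at their own pace and stop on an object; "force" is the grip in N (left out, the last holds). Time passes only in rows, so rows that repeat a pose let the fingers close. It gives the time, the measured TCP pose, the force, the opening and the grip force at its end, in the units of the state.
- env.get_obs(): the state, without advancing time (a new reading comes with each control period).
- cams.read_camera(name): name is "scene" or "side" or "wrist"; returns a dict with "image" (384x512x3 uint8, blue, green, red), "vfov" (degrees; the focal length in pixels is half the picture's height over the tangent of half this angle, whatever the lens; pixels are square), "cx", "cy" (the principal point, pixels), "R" (3x3) and "t" (3): a world point X has camera coordinates R X + t; the wrist camera has in their place "mount" (4x4, takes a point from camera to tool coordinates, whose origin is the TCP and whose axes are the flange's). Camera axes: x right, y down, z forward; pixel columns grow to the right and rows downward; lengths in m; the calibration is good to about 2 mm. A picture is of the moment at which its call begins: read the wrist's pose just before it. There is no depth.
- ticket.close_job(): hands the job in; it is judged then, once.
Trained networks look in a picture, given as the dict that the camera call returned (one of the last four; its "shot" number tells which), for a name from the list of things; names that differ only in an ending like _2 or _b are one class to them, and where a whole thing is asked for, a point or a joint stands for the part that bears it (a point fixed in the world has none). Each returns a list of dicts, best first, with "confidence" (0 to 1); they miss things now and then, are a little off and sometimes report something else, mostly with a low value. They report only what shows in the picture. A call takes as long as a camera call. They do not tell look-alikes from the thing itself.
- masks_of(picture, label): "pixels" (384x512 bool, what is visible of it).
- place_of(picture, label): "xyz" ([x, y, z] in m, in world coordinates, good to about 4 mm: a listed point, or the origin of a listed thing).
The state is a dict: "time": time; "q": joint angles; "joint_vel": joint speeds; "joint_torque": joint torques, N m; "tcp_pos": TCP position; "ee_rot": TCP orientation; "ft_force": force on the tool from outside, world axes, zero at the start; "wrist_torque": the same for the moment, N m; "grip_width": finger opening in m; "grasp_force": force on a finger pad.
Only numpy, scipy, OpenCV 4.12 (cv2) and the standard library are available. Lean on these libraries where they do the work, as an engineer would, in place of code of your own. Each camera call takes 0.05 s, during which the arm holds its last target. There are 200 camera calls.

### The job

Get the desk tape feeder ready: swing its sprung advance lever all the way to its stop and let it spring back, then take the loose round retaining cap from the desk and press it onto the feeder's upright stud, over the fitted tape roll, until it clicks and sits fully home. Do not let up after the click: the job finishes with the fingers still on the cap, pressing it down firmly (about 10 N) and not letting go. Leave the spare tape roll, the sticky notes and the stapler where they are.

Things in the scene. Friction and masses are not known exactly. Their poses are not given: they have to be found in the camera images.
- feeder: Tape feeder, fixed to the desk: grey base plate 120 (x) x 190 (y) x 12 mm; a black tape roll (58 mm across, top 31 mm above the desk) lies round a hub near its -y end, a sprung lever stands near its +y end. At its -x edge before the roll stand a guide post and a tear-off bar, up to 36 mm above the desk. Origin: centre of the underside, z up. Its yaw varies.
- spindle (a point): Centre of the hub's flat shoulder, on the stud's axis, 34 mm above the desk; z up. The stud rises from here: 20 mm diameter for 16 mm, then a taper to its tip (stud_tip). Fully home, the cap's underside lies on this shoulder, its origin at this point.
- stud_tip (a point): Top of the stud, 24.5 mm above spindle, 9 mm across. Three sprung steel balls stick out 3.5 mm from the stud's side, 10 mm above the shoulder. A cap lowered straight meets them with its underside about 15 mm above the shoulder, needs about 8 to 13 N to pass, then the force drops (click), the balls draw it to the shoulder and hold it.
- hub: Grey cylinder, 33 mm diameter, standing on the base plate inside the fitted roll; its flat top, 34 mm above the desk, is the shoulder round the stud on which the cap comes to rest. Origin: centre of its underside, 12 mm above the desk.
- cap: Loose retaining cap, grey plastic, 37 mm high, 0.04 kg: a ribbed round knob of 38 mm diameter (from 5 mm up to the top) on a flange 54 mm across, 5 mm thick. Lies flange down on the desk. Origin: centre of its underside, z up along its axis. Bore open below: 22 mm diameter through the flange, 30 mm above it, 27 mm deep in all.
- lever (a joint): Angle of the advance lever in rad: 0 at rest, 0.70 at its stop, growing counter-clockwise seen from above. A spring returns it to 0; it takes about 1 N at the pin to start it and about 3.6 N to hold it at the stop.
- lever_pin (a point): Middle of the upright black pin at the end of the lever, the part to push or pinch: 14 mm diameter, free from 35 to 78 mm above the desk; this point is 58 mm above the desk and 80 mm from the pivot. At rest it lies in front (-x) of the pivot, leaning 0.35 rad to the feeder's +y side; it swings to the mirror position on the -y side.
- lever_pivot (a point): Point on the lever's vertical hinge axis, 32 mm above the desk.
- spare_roll: Bystander: loose spare roll of black tape lying flat, 59 mm across, 19 mm high, with an open centre. Origin: centre of its underside.
- sticky_pad: Bystander: pad of sticky notes, 76x50x14 mm. Origin: centre of its underside.
- stapler: Bystander: desk stapler, 36x150x54 mm. Origin: centre of its underside.
There are look-alikes about, which are no part of the job. Of the things that look like the cap, take the one that is nearest to the robot's base at the start.

How it is judged:
On the way, in this order (a step that is already met when the one before it is completed fails the run):
1. the advance lever is swung to its stop (value of joint lever above 0.64 rad), for 0.1 s.
2. the lever is let go and has sprung back to rest (value of joint lever below 0.06 rad), for 0.2 s.
3. the cap has clicked onto the stud and sits on the shoulder (z of cap in the frame of spindle below 0.003 m and horizontal distance between cap and spindle below 0.004 m and angle between cap's own z axis and vertical below 0.1 rad), for 0.2 s.
At the end, for the whole second after the job is handed in: The cap sits fully home on the stud (underside within 3 mm of the shoulder, within 4 mm of the axis, tilted less than 0.1 rad), at rest, the fingers still touch it (more than 3 N) and press it down onto the hub's shoulder with more than 4 N, and the lever is back at rest (under 0.06 rad) (all of step 3 and contact force between cap and hub above 4 N and contact force between the fingers and cap above 3 N and value of joint lever below 0.06 rad and linear speed of cap below 0.02 m/s); the arm keeps its last pose, push and grip.
It fails at once if a bystander (spare roll, sticky notes or stapler) is moved more than 3 cm (distance of any of spare_roll, sticky_pad, stapler from where it was at the start of the episode above 0.03 m).
It also fails if it takes over 53 s, if anything falls off the work surface, if the arm or the gripper's body presses on something with over 40 N, if the wrist force passes 120 N, or if a joint passes its speed limit or range.

## Working session

There is one attempt and no reset: what is moved stays moved. The work goes in short steps, Python scripts to look and compute and a tool call to move; the robot and the scene stay as the last step left them, time stands still between calls to the robot, and variables do not carry over. Pictures are saved under pics/ and viewed, at most 10 in all, crops included, and the job is handed in when it is done.

Besides the shell and the picture viewer there is one more tool, called after ">>>" as name(argument=value, ...) on one line, values as JSON. apply_moves: Moves the arm, as the interface text tells. Shifts and turns lie within -1 to 1; 1 stands for 0.5 m of shift or pi rad of turn. Its arguments: {"type":"object","properties":{"deltas":{"type":"array"},"fingers":{"type":"number"},"force":{"type":"number"}},"required":["deltas"]}

```bash
mkdir -p pics; ls; cat > h.py <<'E'
import numpy as np,cv2
from scipy.spatial.transform import Rotation as Ro
from station import env,cams,ticket,masks_of,place_of
np.set_printoptions(precision=4,suppress=True)
def foc(p): return p["image"].shape[0]/2/np.tan(np.radians(p["vfov"])/2)
def ext(p,o=None):
    "R,t world->cam"
    if "R" in p: return np.array(p["R"]),np.array(p["t"])
    T=np.eye(4);T[:3,:3]=Ro.from_rotvec(o["ee_rot"]).as_matrix();T[:3,3]=o["tcp_pos"]
    M=np.linalg.inv(T@np.array(p["mount"]));return M[:3,:3],M[:3,3]
def proj(p,X,o=None):
    R,t=ext(p,o);c=R@np.array(X)+t;return c[:2]/c[2]*foc(p)+[p["cx"],p["cy"]]
def back(p,uv,z,o=None):
    R,t=ext(p,o);d=R.T@np.r_[(np.array(uv)-[p["cx"],p["cy"]])/foc(p),1];c=-R.T@t
    return c+d*(z-c[2])/d[2]
def rel(o,X):
    "world point in tool axes, units of 0.5m"
    return Ro.from_rotvec(o["ee_rot"]).as_matrix().T@(np.array(X)-o["tcp_pos"])/0.5
E
python3 - <<'E'
from h import *
o=env.get_obs();print(o["time"],o["tcp_pos"],o["ee_rot"],o["grip_width"])
print(Ro.from_rotvec(o["ee_rot"]).as_matrix())
for n in ["scene","side","wrist"]:
    p=cams.read_camera(n);cv2.imwrite(f"pics/{n}0.png",p["image"])
    for l in ["feeder","spindle","stud_tip","cap","lever_pin","lever_pivot","spare_roll","sticky_pad","stapler"]:
        for r in place_of(p,l): 
            print(n,l,round(r["confidence"],2),np.array(r["xyz"]),proj(p,r["xyz"],o))
E
```

```text
pics
0.0 [0.2074 0.5354 0.2043] [-0.5774 -3.0874  0.0033] 0.09380456752850667
[[-0.9324  0.3614 -0.0011]
 [ 0.3614  0.9324 -0.002 ]
 [ 0.0003 -0.0022 -1.    ]]
scene feeder 0.76 [ 0.5462  0.0191 -0.0031] [213.705  208.0725]
scene feeder 0.32 [0.5089 0.117  0.056 ] [189.8075 218.0968]
scene spindle 0.83 [ 0.5509 -0.0297  0.0355] [224.7557 198.5281]
scene stud_tip 0.96 [ 0.5476 -0.0305  0.0611] [224.8165 196.0676]
scene cap 0.68 [ 0.5681 -0.5843  0.0008] [352.7261 156.8176]
scene lever_pin 0.63 [0.5112 0.1155 0.0577] [189.9633 217.2312]
scene lever_pivot 0.81 [0.5769 0.0673 0.0292] [198.3588 201.4967]
scene spare_roll 0.5 [ 0.4683 -0.2901  0.002 ] [295.9926 199.4345]
scene sticky_pad 0.61 [0.4657 0.2853 0.0032] [150.6059 248.9455]
scene stapler 0.95 [ 0.6096  0.2577 -0.0038] [149.0381 213.7285]
side feeder 0.72 [ 0.5455  0.0204 -0.0003] [222.4091 230.9393]
side spindle 0.59 [ 0.5476 -0.0242  0.0376] [229.7666 213.8785]
side stud_tip 0.87 [ 0.5478 -0.0314  0.0588] [230.7851 207.1173]
side cap 0.53 [ 0.6079 -0.3169 -0.0005] [262.139  182.4478]
side cap 0.52 [ 0.5688 -0.5819  0.0028] [302.2736 159.1992]
side lever_pin 0.63 [0.5081 0.1143 0.0582] [211.9885 234.529 ]
side lever_pivot 0.56 [0.5768 0.0679 0.0286] [204.1861 227.6953]
side spare_roll 0.67 [ 0.4706 -0.29    0.0018] [290.6223 194.3111]
side sticky_pad 0.72 [ 0.6084  0.2625 -0.0001] [150.5802 267.7238]
side stapler 0.78 [ 0.6097  0.2597 -0.0038] [151.1892 268.0202]
```

View pics/scene0.png

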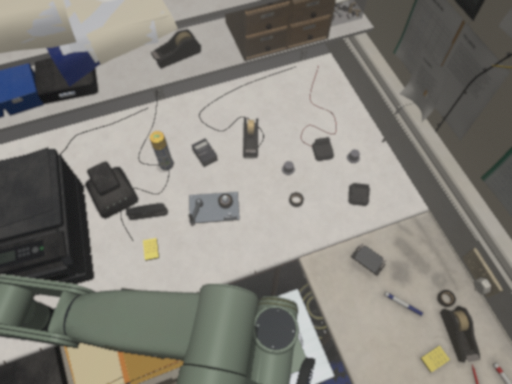

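View pics/side0.png

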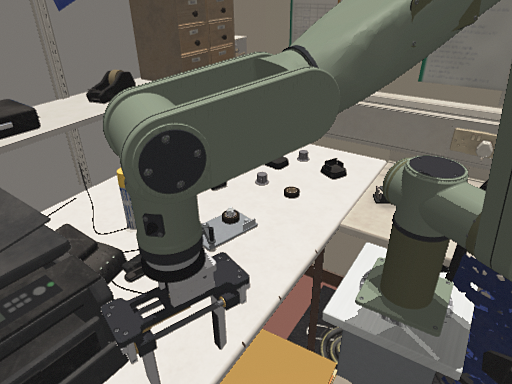

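Scene picture: feeder about (213,208), with its stud at (225,197) and the pin at (190,217). The spare roll is at (296,199). Cap candidates are (288,168), world (0.608,-0.317), 0.69 m from the base, and (353,156), world (0.568,-0.584), 0.81 m away. The nearer one at (288,168) is mine. The side view shows the same pair at (262,178) and (303,155).

```bash
python3 - <<'E'
from h import *
im=cv2.imread("pics/scene0.png")
cv2.imwrite("pics/crop0.png",cv2.resize(im[135:235,180:380],None,fx=4,fy=4,interpolation=cv2.INTER_CUBIC))
o=env.get_obs();print(o["time"],o["tcp_pos"])
for X in [[.30,.30,.2],[.51,.17,.15],[.525,.155,.05]]: print(X,rel(o,X))
E
```

```text
1.5 [0.2078 0.5361 0.2055]
[0.3, 0.3, 0.2] [-0.3426 -0.3737  0.0109]
[0.51, 0.17, 0.15] [-0.8282 -0.4643  0.1109]
[0.525, 0.155, 0.05] [-0.867  -0.4815  0.3109]
```

View pics/crop0.png

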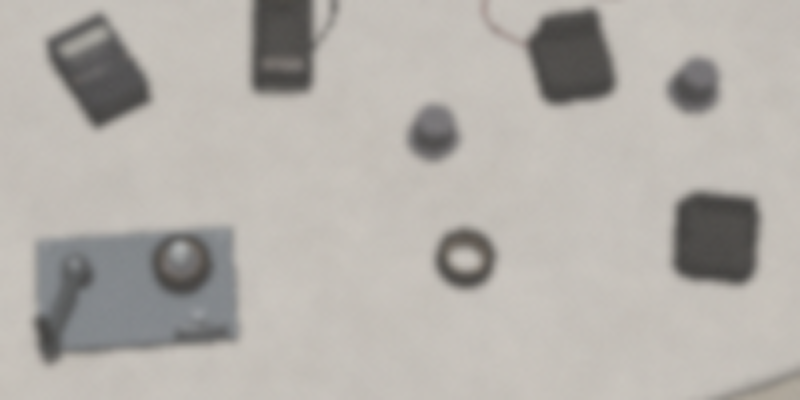

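The crop shows the feeder at left (pin (47,335), stud (182,255)). The nearer flanged knob is at (434,132), the farther one at (695,85), and the ring-shaped roll is at (465,258). I'm taking the knob at (434,132). First, the lever, pushed with shut fingers.

>>> apply_moves(deltas=[[[-0.08, -0.09, 0, 0, 0, 0], [-0.16, -0.18, 0, 0, 0, 0], [-0.24, -0.27, 0, 0, 0, 0], [-0.31, -0.34, 0.01, 0, 0, 0], [-0.343, -0.374, 0.01, 0, 0, 0]]], fingers=-1, force=20)

```text
time: 1.92
tcp_pos: [0.2831, 0.3403, 0.2021]
ee_rot: [0.576, 3.088, 0.001]
ft_force: [1.2, -0.0, 0.4]
grip_width: 0.0643
grasp_force: 0.0
```

>>> apply_moves(deltas=[[[-0.083, -0.015, 0, 0, 0, 0], [-0.166, -0.03, 0, 0, 0, 0], [-0.249, -0.045, 0, 0, 0, 0], [-0.332, -0.06, 0, 0, 0, 0.033], [-0.415, -0.08, 0, 0, 0, 0.033]]])

```text
time: 2.33
tcp_pos: [0.4612, 0.23, 0.2024]
ee_rot: [0.742, 3.052, 0.001]
ft_force: [1.1, -0.2, 0.2]
grip_width: 0.0309
grasp_force: 0.0
```

```bash
python3 - <<'E'
from h import *
for n in ["wrist","scene"]:
    o=env.get_obs()
    p=cams.read_camera(n);cv2.imwrite(f"pics/{n}1.png",p["image"])
    for l in ["lever_pin","lever_pivot","spindle","stud_tip"]:
        for r in place_of(p,l)[:1]: print(n,l,round(r["confidence"],2),np.array(r["xyz"]))
R=Ro.from_rotvec(o["ee_rot"]).as_matrix();print(o["time"],o["tcp_pos"],o["grip_width"]);print(R)
E
```

```text
scene lever_pin 0.48 [0.5085 0.115  0.055 ]
scene lever_pivot 0.95 [0.5772 0.0664 0.0315]
scene spindle 0.7 [ 0.5501 -0.0282  0.0332]
scene stud_tip 0.72 [ 0.5511 -0.0299  0.0626]
2.5833 [0.4589 0.2313 0.2017] 0.011026113337390085
[[-0.8897  0.4565 -0.0013]
 [ 0.4565  0.8897  0.0002]
 [ 0.0012 -0.0004 -1.    ]]
```

```bash
python3 - <<'E'
from h import *
o=env.get_obs()
for X in [[.525,.147,.15],[.525,.147,.047]]: print(X,rel(o,X))
E
```

```text
[0.525, 0.147, 0.15] [-0.1962 -0.0915  0.1042]
[0.525, 0.147, 0.047] [-0.1962 -0.0915  0.3102]
```

>>> apply_moves(deltas=[[[-0.07, -0.03, 0.02, 0, 0, -0.03], [-0.14, -0.06, 0.04, 0, 0, -0.066], [-0.196, -0.09, 0.08, 0, 0, -0.066], [-0.196, -0.09, 0.104, 0, 0, -0.066], [-0.196, -0.09, 0.15, 0, 0, -0.066]]])

```text
time: 3.25
tcp_pos: [0.5281, 0.1462, 0.1282]
ee_rot: [0.419, 3.11, 0.002]
ft_force: [-0.0, -0.2, 0.6]
grip_width: 0.0005
grasp_force: 0.0
```

```bash
python3 - <<'E'
from h import *
o=env.get_obs()
p=cams.read_camera("wrist");cv2.imwrite("pics/wrist2.png",p["image"])
for l in ["lever_pin","lever_pivot","stud_tip"]:
    for r in place_of(p,l)[:1]: print(l,round(r["confidence"],2),np.array(r["xyz"]),proj(p,r["xyz"],o))
p=cams.read_camera("side")
for l in ["lever_pin","lever_pivot"]:
    for r in place_of(p,l)[:1]: print(l,round(r["confidence"],2),np.array(r["xyz"]))
o=env.get_obs();print(o["tcp_pos"],o["grip_width"]);print(Ro.from_rotvec(o["ee_rot"]).as_matrix())
for X in [[.525,.147,.047]]: print(X,rel(o,X))
E
```

```text
lever_pin 0.71 [0.5145 0.1101 0.0597] [216.1055 195.8334]
lever_pivot 0.61 [0.5738 0.0685 0.0293] [200.3568 247.7241]
stud_tip 0.64 [ 0.5503 -0.0287  0.0619] [ 94.8391 264.8974]
lever_pin 0.73 [0.5099 0.1185 0.0568]
lever_pivot 0.93 [0.5773 0.067  0.0291]
[0.5269 0.1475 0.1287] 0.0003200756193805223
[[-0.9651  0.2617  0.0029]
 [ 0.2617  0.9651  0.0003]
 [-0.0027  0.0011 -1.    ]]
[0.525, 0.147, 0.047] [ 0.0039 -0.0021  0.1634]
```

View pics/wrist2.png

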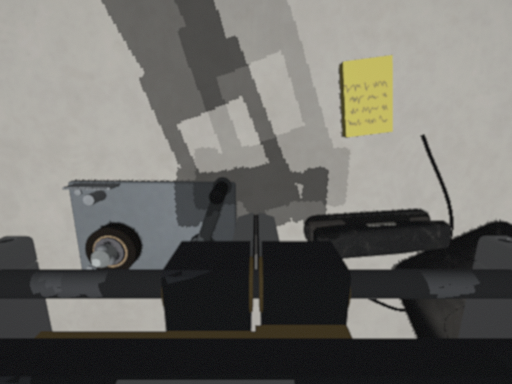

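Wrist view: the pin is at (218,190), the shut fingers just right of it at (256,225), and the stud at (103,250). The feeder edge is parallel to the tool axis, which fits a yaw of about -0.265. Descending and pushing.

>>> apply_moves(deltas=[[[0.01, 0, 0.06, 0, 0, 0], [0.02, 0, 0.12, 0, 0, 0], [0.02, 0, 0.163, 0, 0, 0], [0.02, 0, 0.163, 0, 0, 0], [0.02, 0, 0.163, 0, 0, 0]]])

```text
time: 4.02
tcp_pos: [0.5161, 0.1495, 0.0457]
ee_rot: [-0.416, -3.113, 0.0]
ft_force: [0.2, 1.2, 0.3]
grip_width: 0.0005
grasp_force: 0.0
```

>>> apply_moves(deltas=[[[0, -0.03, 0, 0, 0, 0], [0.002, -0.055, 0, 0, 0, 0], [0.002, -0.08, 0, 0, 0, 0], [0.002, -0.105, 0, 0, 0, 0], [0, -0.125, 0, 0, 0, 0]]])

```text
time: 4.43
tcp_pos: [0.5009, 0.0881, 0.047]
ee_rot: [0.417, 3.111, 0.002]
ft_force: [0.3, 3.7, 2.8]
grip_width: 0.0008
grasp_force: 1.8
```

>>> apply_moves(deltas=[[[0, -0.01, 0, 0, 0, 0], [0, -0.02, 0, 0, 0, 0], [0, -0.024, 0, 0, 0, 0], [0, -0.024, 0, 0, 0, 0], [0, -0.024, 0, 0, 0, 0]]])

```text
time: 4.85
tcp_pos: [0.5004, 0.0796, 0.0471]
ee_rot: [0.418, 3.107, 0.01]
ft_force: [5.1, 10.8, 0.7]
grip_width: 0.0007
grasp_force: 5.9
```

```bash
python3 - <<'E'
from h import *
o=env.get_obs();print(o["time"],o["tcp_pos"],o["ft_force"])
for n in ["side","scene","wrist"]:
    o=env.get_obs();p=cams.read_camera(n);cv2.imwrite(f"pics/{n}3.png",p["image"])
    for r in place_of(p,"lever_pin")[:1]:
        X=np.array(r["xyz"]);print(n,r["confidence"],X,np.arctan2(*(X-[.577,.067,0])[1::-1])%6.283-2.525)
E
```

```text
4.85 [0.5004 0.0796 0.0471] [ 5.1342 10.8387  0.6569]
side 0.65 [0.4973 0.0646 0.0578] 0.6465111728079993
wrist 0.85 [0.502  0.0591 0.0594] 0.721353691025949
```

Force rose to about 12 N, so the lever is at its stop. Backing off.

>>> apply_moves(deltas=[[[0, 0.04, 0, 0, 0, 0], [0, 0.09, 0, 0, 0, 0], [0, 0.15, 0, 0, 0, 0], [0, 0.2, 0, 0, 0, 0], [0, 0.2, -0.05, 0, 0, 0]]])

```text
time: 5.57
tcp_pos: [0.5194, 0.1755, 0.0655]
ee_rot: [-0.411, -3.105, 0.005]
ft_force: [-0.4, -0.5, 0.1]
grip_width: 0.0004
grasp_force: 0.0
```

>>> apply_moves(deltas=[[[0, 0, -0.08, 0, 0, 0], [0, 0, -0.16, 0, 0, 0], [0, 0, -0.24, 0, 0, 0], [0, 0, -0.26, 0, 0, 0], [0, 0, -0.26, 0, 0, 0]]], fingers=1)

```text
time: 5.98
tcp_pos: [0.5262, 0.1734, 0.2051]
ee_rot: [0.416, 3.105, 0.002]
ft_force: [0.2, -0.1, -0.8]
grip_width: 0.0302
grasp_force: 0.0
```

```bash
python3 - <<'E'
from h import *
for n in ["side","scene","wrist"]:
    o=env.get_obs();p=cams.read_camera(n);cv2.imwrite(f"pics/{n}4.png",p["image"])
    for l in ["lever_pin","cap"]:
      for r in place_of(p,l)[:3]: print(n,l,r["confidence"],np.array(r["xyz"]))
o=env.get_obs();print(o["time"],o["tcp_pos"],rel(o,[.606,-.317,.17]))
print(Ro.from_rotvec(o["ee_rot"]).as_matrix())
E
```

```text
side lever_pin 0.58 [ 0.6069 -0.3169 -0.0023]
side lever_pin 0.55 [0.5104 0.1156 0.0567]
side cap 0.65 [ 0.5722 -0.5838  0.0013]
side cap 0.51 [ 0.6098 -0.3154 -0.0033]
side cap 0.22 [ 0.5502 -0.0283  0.012 ]
scene lever_pin 0.18 [ 0.4677 -0.2889 -0.0011]
scene cap 0.65 [ 0.6129 -0.3158 -0.0003]
scene cap 0.65 [ 0.569  -0.5839  0.0049]
wrist lever_pin 0.76 [0.5189 0.1112 0.0597]
6.4333 [0.5223 0.1736 0.1989] [-0.4197 -0.9025  0.0579]
[[-0.9648  0.2631 -0.0029]
 [ 0.2631  0.9648 -0.0006]
 [ 0.0027 -0.0014 -1.    ]]
```

Lever is back at rest. Travelling to the cap.

>>> apply_moves(deltas=[[[-0.034, -0.074, 0, 0, 0, 0], [-0.068, -0.148, 0, 0, 0, 0], [-0.102, -0.222, 0, 0, 0, 0], [-0.136, -0.296, 0, 0, 0, 0], [-0.17, -0.37, 0, 0, 0, 0]]])

```text
time: 6.85
tcp_pos: [0.5563, -0.0286, 0.2001]
ee_rot: [-0.416, -3.113, -0.0]
ft_force: [1.3, 0.8, -0.0]
grip_width: 0.0936
grasp_force: 0.0
```

>>> apply_moves(deltas=[[[-0.034, -0.074, 0, 0, 0, 0], [-0.068, -0.148, 0, 0, 0, 0], [-0.102, -0.222, 0, 0, 0, 0], [-0.136, -0.296, 0, 0, 0, 0], [-0.17, -0.37, 0, 0, 0, 0]]])

```text
time: 7.27
tcp_pos: [0.5896, -0.2298, 0.1999]
ee_rot: [-0.417, -3.113, -0.001]
ft_force: [1.8, 0.4, 0.2]
grip_width: 0.094
grasp_force: 0.0
```

>>> apply_moves(deltas=[[[-0.034, -0.074, 0, 0, 0, 0], [-0.06, -0.12, 0, 0, 0, 0], [-0.08, -0.16, 0, 0, 0, 0], [-0.08, -0.16, 0, 0, 0, 0], [-0.08, -0.16, 0, 0, 0, 0]]])

```text
time: 7.68
tcp_pos: [0.6069, -0.3165, 0.1993]
ee_rot: [-0.42, -3.112, -0.002]
ft_force: [-0.3, 0.4, 0.5]
grip_width: 0.094
grasp_force: 0.0
```

```bash
python3 - <<'E'
from h import *
for n in ["side","scene","wrist"]:
    o=env.get_obs();p=cams.read_camera(n);cv2.imwrite(f"pics/{n}5.png",p["image"])
    for l in ["cap"]:
      for r in place_of(p,l)[:3]: print(n,l,r["confidence"],np.array(r["xyz"]))
o=env.get_obs();print(o["time"],o["tcp_pos"],rel(o,[.609,-.3165,.1]))
print(Ro.from_rotvec(o["ee_rot"]).as_matrix())
E
```

```text
side cap 0.48 [ 0.6095 -0.3181 -0.0039]
side cap 0.41 [ 0.57   -0.5841  0.0015]
scene cap 0.63 [ 0.5673 -0.5856  0.0039]
wrist cap 0.96 [ 0.6063 -0.3131  0.0026]
wrist cap 0.83 [ 0.5705 -0.5891 -0.0014]
7.9833 [ 0.6076 -0.3142  0.2007] [-0.004  -0.0038  0.2015]
[[-0.9652  0.2614  0.    ]
 [ 0.2614  0.9652  0.0001]
 [ 0.      0.0001 -1.    ]]
```

View pics/wrist5.png

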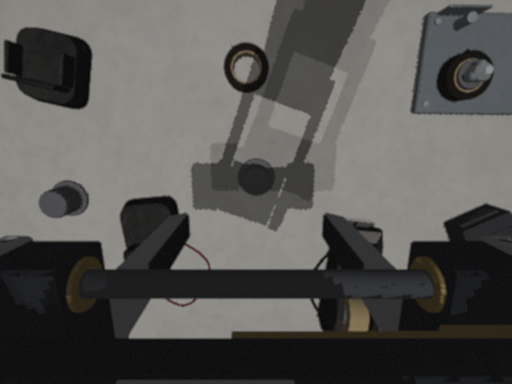

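Wrist view: the cap is at (257,177), centred between the open fingers. The spare roll is at (246,67), a black box at (150,220), and the look-alike cap at (63,198). I'll narrow the opening, go lower and look again.

>>> apply_moves(deltas=[[[0, 0, 0.08, 0, 0, 0], [0, 0, 0.16, 0, 0, 0], [0, 0, 0.21, 0, 0, 0], [0, 0, 0.21, 0, 0, 0]]], fingers=0.4, force=35)

```text
time: 8.32
tcp_pos: [0.6027, -0.3114, 0.0878]
ee_rot: [-0.414, -3.102, -0.01]
ft_force: [-1.0, 1.2, -0.9]
grip_width: 0.0706
grasp_force: 0.0
```

```bash
python3 - <<'E'
from h import *
o0=env.get_obs();w=cv2.imread("pics/wrist5.png")
L=[]
for n in ["side","wrist","wrist"]:
    o=env.get_obs();p=cams.read_camera(n);cv2.imwrite(f"pics/{n}6.png",p["image"])
    if n=="wrist":
        o1=dict(o);o1["tcp_pos"]=np.array([.6076,-.3142,.2007])
        for uv in [(122,205),(125,250),(180,205)]: print("box",back(p,uv,0,o1))
        m=masks_of(p,"cap")[0]["pixels"];v,u=np.nonzero(m);print("mask",u.min(),u.max(),v.min(),v.max(),m.sum(), proj(p,[.608,-.3155,.037],o))
        # symmetric u-extent -> lateral position along tool y
        for z in (.005,.037): print(z,rel(o,back(p,((u.min()+u.max())/2,v.min()),z,o))*.5)
    for r in place_of(p,"cap")[:2]: print(n,r["confidence"],np.array(r["xyz"]),rel(o,r["xyz"])*.5)
o=env.get_obs();print(o["time"],o["tcp_pos"],o["grip_width"])
E
```

```text
side 0.65 [ 0.607  -0.3174 -0.0036] [-0.0069 -0.0051  0.0913]
side 0.62 [ 0.5695 -0.581   0.0002] [-0.0397 -0.2693  0.0858]
box [ 0.598  -0.5165  0.    ]
box [ 0.6665 -0.539   0.    ]
box [ 0.6204 -0.434   0.    ]
mask 230 282 170 223 2085 [255.7617 204.0866]
0.005 [ 0.0252 -0.0005  0.09  ]
0.037 [ 0.0303 -0.0005  0.058 ]
wrist 0.89 [ 0.5694 -0.5893 -0.0044] [-0.036  -0.2751  0.0991]
wrist 0.68 [ 0.6038 -0.3144  0.0004] [ 0.0029 -0.0008  0.0946]
box [ 0.5994 -0.518   0.    ]
box [ 0.6682 -0.5409  0.    ]
box [ 0.6219 -0.4352  0.    ]
mask 0 34 195 237 1249 [257.5305 199.1337]
0.005 [-0.0021 -0.2523  0.0947]
0.037 [ 0.0061 -0.2228  0.0626]
wrist 0.77 [ 0.6057 -0.3147 -0.0021] [0.0049 0.0012 0.1013]
wrist 0.7 [ 0.5727 -0.5875 -0.0019] [-0.0349 -0.2707  0.1019]
8.7167 [ 0.6089 -0.3165  0.0983] 0.06575165072378998
```

View pics/wrist6.png

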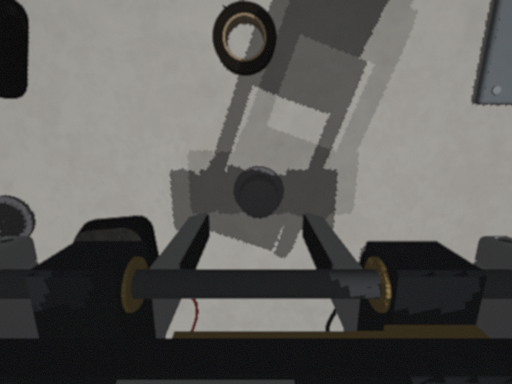

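The cap at (258,191) is centred between the fingers, and the box at left (115,228) is clear. Lowering around the knob.

>>> apply_moves(deltas=[[[0.005, 0, 0.05, 0, 0, 0], [0.005, 0, 0.1, 0, 0, 0], [0.005, 0, 0.14, 0, 0, 0], [0.005, 0, 0.165, 0, 0, 0], [0.005, 0, 0.165, 0, 0, 0]]])

```text
time: 9.13
tcp_pos: [0.603, -0.3136, 0.01]
ee_rot: [-0.416, -3.109, -0.004]
ft_force: [-0.3, 0.2, -1.2]
grip_width: 0.0656
grasp_force: 0.0
```

>>> apply_moves(deltas=[[[0, 0, 0, 0, 0, 0], [0, 0, 0, 0, 0, 0]]])

```text
time: 9.3
tcp_pos: [0.6063, -0.3158, 0.0149]
ee_rot: [0.416, 3.111, -0.002]
ft_force: [-0.4, -0.1, 0.1]
grip_width: 0.0658
grasp_force: 0.0
```

>>> apply_moves(deltas=[[[0, 0, 0.013, 0, 0, 0], [0, 0, 0.013, 0, 0, 0], [0, 0, 0.013, 0, 0, 0]]])

```text
time: 9.55
tcp_pos: [0.6052, -0.315, 0.007]
ee_rot: [0.417, 3.113, -0.0]
ft_force: [-0.1, -0.8, 0.1]
grip_width: 0.0662
grasp_force: 0.0
```

>>> apply_moves(deltas=[[[0, 0, 0, 0, 0, 0], [0, 0, 0, 0, 0, 0], [0, 0, 0, 0, 0, 0], [0, 0, 0, 0, 0, 0], [0, 0, 0, 0, 0, 0]]], fingers=-1, force=40)

```text
time: 9.97
tcp_pos: [0.6051, -0.3148, 0.0067]
ee_rot: [0.417, 3.114, 0.0]
ft_force: [0.1, -0.5, 1.0]
grip_width: 0.037
grasp_force: 40.0
```

>>> apply_moves(deltas=[[[0, 0, 0, 0, 0, 0], [0, 0, 0, 0, 0, 0], [0, 0, 0, 0, 0, 0]]])

```text
time: 10.22
tcp_pos: [0.6051, -0.3148, 0.0067]
ee_rot: [0.417, 3.114, 0.0]
ft_force: [-0.6, 0.7, 0.5]
grip_width: 0.0369
grasp_force: 40.0
```

Gripped. Lift and carry to just above the stud.

>>> apply_moves(deltas=[[[0, 0, -0.06, 0, 0, 0], [0, 0, -0.12, 0, 0, 0], [0, 0, -0.18, 0, 0, 0], [0, 0, -0.24, 0, 0, 0], [0, 0, -0.24, 0, 0, 0]]])

```text
time: 10.63
tcp_pos: [0.6092, -0.3179, 0.1349]
ee_rot: [0.415, 3.102, -0.01]
ft_force: [1.9, -1.2, 0.9]
grip_width: 0.037
grasp_force: 40.0
```

>>> apply_moves(deltas=[[[0.035, 0.072, 0, 0, 0, 0], [0.07, 0.144, 0, 0, 0, 0], [0.105, 0.216, 0, 0, 0, 0], [0.14, 0.288, 0, 0, 0, 0], [0.175, 0.36, 0, 0, 0, 0]]])

```text
time: 11.05
tcp_pos: [0.5667, -0.1166, 0.1255]
ee_rot: [-0.418, -3.113, -0.0]
ft_force: [0.7, -0.1, -1.0]
grip_width: 0.0369
grasp_force: 40.0
```

>>> apply_moves(deltas=[[[0.035, 0.07, 0, 0, 0, 0], [0.06, 0.12, 0, 0, 0, 0], [0.081, 0.163, 0, 0, 0, 0], [0.081, 0.163, 0, 0, 0, 0], [0.081, 0.163, 0, 0, 0, 0]]])

```text
time: 11.47
tcp_pos: [0.5496, -0.0279, 0.1258]
ee_rot: [-0.413, -3.114, 0.001]
ft_force: [-0.9, -1.2, 0.6]
grip_width: 0.0371
grasp_force: 40.0
```

```bash
python3 - <<'E'
from h import *
for n in ["wrist","side","scene"]:
    o=env.get_obs();p=cams.read_camera(n);cv2.imwrite(f"pics/{n}7.png",p["image"])
    for l in ["stud_tip","spindle","cap"]:
      for r in place_of(p,l)[:2]: print(n,l,round(r["confidence"],2),np.array(r["xyz"]),rel(o,r["xyz"])*.5,proj(p,r["xyz"],o))
o=env.get_obs();print(o["time"],o["tcp_pos"],o["grip_width"],o["ee_rot"])
E
```

```text
wrist stud_tip 0.67 [ 0.5506 -0.0275  0.0605] [-0.0009  0.0007  0.0653] [257.2837 201.4245]
wrist spindle 0.79 [ 0.5477 -0.0307  0.034 ] [ 0.0011 -0.0031  0.0918] [253.4593 192.7429]
wrist cap 0.56 [ 0.549  -0.0303  0.1209] [ 0.     -0.0025  0.0049] [253.4106 222.7478]
side stud_tip 0.56 [ 0.547  -0.0286  0.0586] [0.0039 0.0006 0.0678] [230.4729 207.6444]
side spindle 0.79 [ 0.5488 -0.0266  0.0372] [0.0027 0.0031 0.0892] [229.9088 213.5246]
side cap 0.7 [ 0.5547 -0.0368  0.1159] [-0.0057 -0.0052  0.0105] [229.2602 189.9684]
side cap 0.4 [ 0.5693 -0.5835  0.0038] [-0.1643 -0.5286  0.1228] [302.3476 158.8281]
scene cap 0.66 [ 0.5684 -0.5836 -0.0008] [-0.1637 -0.5292  0.1273] [352.4572 157.0227]
12.0667 [ 0.5503 -0.0293  0.1265] 0.036798427990403615 [-0.4176 -3.1137  0.0001]
```

View pics/wrist7.png

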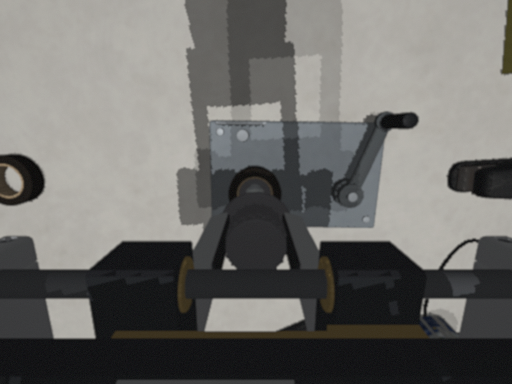

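Wrist view: the cap in hand is at (256,235), directly over the stud and roll at (255,190). The lever is at rest (pin (405,120)). Descending in steps.

>>> apply_moves(deltas=[[[0.002, 0, 0.03, 0, 0, 0], [0.004, 0, 0.06, 0, 0, 0], [0.004, 0, 0.09, 0, 0, 0], [0.004, 0, 0.11, 0, 0, 0], [0.004, 0, 0.11, 0, 0, 0]]])

```text
time: 12.48
tcp_pos: [0.5462, -0.028, 0.069]
ee_rot: [-0.416, -3.109, -0.001]
ft_force: [-0.9, 0.3, -1.1]
grip_width: 0.037
grasp_force: 40.0
```

>>> apply_moves(deltas=[[[0, 0, 0.006, 0, 0, 0], [0, 0, 0.012, 0, 0, 0], [0, 0, 0.018, 0, 0, 0], [0, 0, 0.018, 0, 0, 0], [0, 0, 0.018, 0, 0, 0]]])

```text
time: 12.9
tcp_pos: [0.5486, -0.0285, 0.0629]
ee_rot: [0.417, 3.113, -0.0]
ft_force: [0.2, -0.5, -0.0]
grip_width: 0.0369
grasp_force: 40.0
```

>>> apply_moves(deltas=[[[0, 0, 0.004, 0, 0, 0], [0, 0, 0.008, 0, 0, 0], [0, 0, 0.012, 0, 0, 0], [0, 0, 0.012, 0, 0, 0]]])

```text
time: 13.23
tcp_pos: [0.5478, -0.0284, 0.0561]
ee_rot: [-0.417, -3.113, 0.0]
ft_force: [-0.8, -0.5, -1.7]
grip_width: 0.0368
grasp_force: 40.0
```

>>> apply_moves(deltas=[[[0, 0, 0.004, 0, 0, 0], [0, 0, 0.008, 0, 0, 0], [0, 0, 0.008, 0, 0, 0]]])

```text
time: 13.48
tcp_pos: [0.5489, -0.0287, 0.0536]
ee_rot: [0.416, 3.113, -0.001]
ft_force: [-2.0, -0.2, 6.9]
grip_width: 0.037
grasp_force: 40.0
```

Contact with the balls at the expected height. Pressing through.

>>> apply_moves(deltas=[[[0, 0, 0.004, 0, 0, 0], [0, 0, 0.008, 0, 0, 0], [0, 0, 0.008, 0, 0, 0]]])

```text
time: 13.73
tcp_pos: [0.5499, -0.029, 0.0509]
ee_rot: [0.416, 3.111, -0.001]
ft_force: [-1.8, -0.7, 9.1]
grip_width: 0.0371
grasp_force: 40.0
```

>>> apply_moves(deltas=[[[0, 0, 0.004, 0, 0, 0], [0, 0, 0.008, 0, 0, 0], [0, 0, 0.008, 0, 0, 0]]])

```text
time: 13.98
tcp_pos: [0.5479, -0.0286, 0.0444]
ee_rot: [-0.416, -3.113, 0.001]
ft_force: [-0.9, 0.1, -4.4]
grip_width: 0.0369
grasp_force: 40.0
```

Clicked: the force now pulls downward. Continue to the shoulder.

>>> apply_moves(deltas=[[[0, 0, 0.003, 0, 0, 0], [0, 0, 0.006, 0, 0, 0], [0, 0, 0.008, 0, 0, 0], [0, 0, 0.008, 0, 0, 0]]])

```text
time: 14.32
tcp_pos: [0.5481, -0.0283, 0.0407]
ee_rot: [-0.417, -3.113, -0.0]
ft_force: [-3.3, -0.4, 4.2]
grip_width: 0.0374
grasp_force: 40.0
```

>>> apply_moves(deltas=[[[0, 0, 0.003, 0, 0, 0], [0, 0, 0.006, 0, 0, 0], [0, 0, 0.006, 0, 0, 0]]])

```text
time: 14.57
tcp_pos: [0.5482, -0.0284, 0.0406]
ee_rot: [-0.416, -3.112, 0.0]
ft_force: [-9.5, 2.2, 20.4]
grip_width: 0.0367
grasp_force: 40.0
```

>>> apply_moves(deltas=[[[0.002, 0, -0.003, 0, 0, 0], [0.002, 0, -0.003, 0, 0, 0], [0.002, 0, -0.003, 0, 0, 0], [0.002, 0, -0.003, 0, 0, 0]]])

```text
time: 14.9
tcp_pos: [0.548, -0.0283, 0.0406]
ee_rot: [0.416, 3.113, -0.0]
ft_force: [-4.4, 0.0, 10.8]
grip_width: 0.037
grasp_force: 40.0
```

```bash
python3 - <<'E'
from h import *
for n in ["side","wrist"]:
    o=env.get_obs();p=cams.read_camera(n);cv2.imwrite(f"pics/{n}8.png",p["image"])
    for l in ["cap","lever_pin"]:
      for r in place_of(p,l)[:2]: print(n,l,round(r["confidence"],2),np.array(r["xyz"]))
    print(o["time"],o["tcp_pos"],o["ft_force"],o["wrist_torque"],o["grasp_force"])
E
```

```text
side cap 0.6 [ 0.5694 -0.583  -0.0016]
side cap 0.55 [ 0.5481 -0.0312  0.0284]
side lever_pin 0.66 [0.5118 0.1147 0.0547]
14.9 [ 0.548  -0.0283  0.0406] [-4.3993  0.0069 10.821 ] [0.019  0.8263 0.0344] 40.00426422725468
wrist cap 0.91 [ 0.5505 -0.0289  0.0355]
wrist lever_pin 0.88 [0.519  0.1092 0.0583]
wrist lever_pin 0.3 [0.5761 0.0692 0.0331]
15.05 [ 0.548  -0.0283  0.0406] [-4.5448 -0.0663 11.1184] [ 0.0199  0.8624 -0.0068] 40.004361987332686
```

View pics/side8.png

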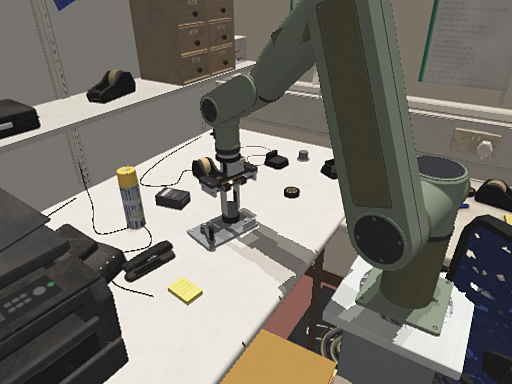

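The side view shows the gripper holding the cap on the feeder stud at (231,212), with the lever at rest at (209,232). TCP height equals grasp height plus 34 mm, so the cap is home. The downward force is a steady 11 N. Handing in.

```bash
python3 -c "
from h import *
print(ticket.close_job())"
```

```text
the job is handed in; nothing more can be done
None
```

I swung the lever to its stop and it sprang back, then clicked the cap home on the stud. I handed the job in with the fingers still pressing it down at about 11 N; no verdict came back.

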